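# Cock and trip the spring stamp on a pastry box

## Robot

A 6-joint arm with a two-finger parallel gripper is mounted at the origin on the work surface. World frame = base frame: x ahead of the robot, y to its left, z up, the work surface at z = 0. Lengths are in m, angles in rad, forces in N, time in s.
With the tool pointing down it reaches from about 0.35 to 1 m from the base axis. Payload 7.1 kg.
Tool frame: the origin (TCP) lies at the very end of the fingers, on their centre line; the grasp point (between the pads) lies 19 mm behind it (r.grip_point_offset is the distance from the TCP to the grasp point, in m); x points along the fingers, z is the direction in which the jaws open and shut, and the axes are right-handed (so a half turn about x gives the same grasp; the last joint's range is limited). The gripper opens to 85 mm and grips with 20 to 120 N. Pads are 22 mm wide; open, the fingers measure 114 mm over their backs; the gripper's body (76 mm by 85 mm) begins 54 mm behind the grasp point. The pads swing forward as they close: fully open they stand 13 mm farther back than shut.
Start: joints at [1.291, 0.423, 1.63, -0, 1.089, -0.019], TCP at [0.161, 0.604, 0.208] pointing down, gripper open.
Joint ranges: [-3, 3], [-0.9, 2.11], [0.09, 2.58], [-1.31, 4.45], [0.11, 2.69], [-2.54, 2.54]. Speed limits (rad/s): [2.39, 2.39, 3.01, 3.14, 3.14, 3.14].

## Interface

Orientations are given as a unit quaternion [w, x, y, z].
In Python, from bench import r gives the robot as it stands.
- The arm moves only by the shell command python3 -m creep 'ROWS' [FORCE]. ROWS is JSON, a list of rows, each an object of numbers: "gripper": the opening, from 0 (shut) to 1 (fully open); "x", "y", "z": the shift along the tool's x, y, z in cm; "rx", "ry", "rz": the turn, a rotation vector about the tool's x, y, z in degrees. A call has 1 to 10 rows; each row is the pose to reach, as a shift and turn from the pose commanded when the call began, along the tool's axes at that moment; what a row does not reach only later rows make up. A row lasts 1/8 s, in which the tool goes at most 62.5 mm and 10.7 degrees, less where a joint would pass 70% of its speed; a pose out of reach is approached as far as the arm can. A call with a gripper value outside its range is refused whole. The fingers move at their own pace and stop on an object; FORCE is the grip in N (left out, the last holds). Time passes only in rows, so rows that repeat a pose let the fingers close. It gives the time, the measured TCP pose, the force and the opening at its end, in the units of the state.
- r.read_state(): the state, without advancing time (a new reading comes with each control period).
- r.capture(name): name is "side" or "top"; returns a dict with "frame" (420x560x3 uint8, red, green, blue), "fx", "fy", "cx", "cy" (pixels), "T" (4x4, takes a point from camera to world coordinates). Camera axes: x right, y up, looking along -z (the intrinsics and any distortion apply to the point x, -y, -z); pixel columns grow to the right and rows downward; lengths in m; the calibration is good to about 2 mm. A picture is of the moment at which its call begins. There is no depth.
- r.hand_in(): hands the job in, once; it reports no verdict.
The state is a dict: "time": time; "q": joint angles; "qd": joint speeds; "effort": joint torques, N m; "tool_pos": TCP position; "ee_rot": TCP orientation; "ft_force": force on the tool from outside, world axes, zero at the start; "wrist_torque": the same for the moment, N m; "gripper_width": finger opening in m.
Only numpy, scipy, OpenCV 4.12 (cv2) and the standard library are available. Lean on these libraries where they do the work, as an engineer would, in place of code of your own. Each camera call takes 0.05 s, during which the arm holds its last target. There are 200 camera calls.

## Task

Stamp the small pastry box that sits in the nest of the spring stamp: lift the stamp's arm by its crossbar until the catch takes it, going by feel because the catch is set to a different height each time and the arm must not be forced against the buffer just beyond it, and let go so that the arm stands cocked by itself. Then press down the release paddle at the side, keeping clear of the arm, so that it springs down onto the box. Leave the box square in its nest and the cups and the pastry beside the stamp where they are.

Things in the scene. Friction and masses are not known exactly. Their poses are not given: they have to be found in the camera images.
- stamp_base: The spring stamp's foot: a dark steel plate 10 mm thick with two pillars, fixed. Origin on the counter (z = 0) directly under the arm's hinge. Its x axis points from the crossbar to the hinge, away from the robot give or take 0.35 rad; y to the left. Plate: x -185 to +15, y -100 to +100 mm. The catch and its plate stand at y = 67 to 93 mm, within 110 mm of the hinge, up to 160 mm high.
- hinge (a point): A point on the arm's hinge axis, midway between the pillars, 80 mm above the counter. The hinge axis is the foot's y axis. A hard rubber buffer stops the arm about 0.06 rad beyond the angle where it rests on the catch; there the force at the crossbar climbs by about 2 to 3 N per mm, and it must not rise more than about 15 N above the arm's spring.
- crossbar (a point): Centre of the arm's crossbar, a round steel bar of 12 mm diameter along the foot's y axis, 200 mm from the hinge axis, 80 mm above the counter when down (70 mm clear below it). Free length 84 mm between the arm's side beams (6 mm thick, 14 mm high, running to the hinge); open between the beams up to the stamp head 75 mm nearer the hinge.
- swing_arm (a joint): Angle of the arm, rad: 0 level, stamp on the box; grows as the crossbar goes up and over to the hinge. A spring pulls it down: about 5 N at the crossbar, 6 to 8 N near the catch. The catch, a spring prop, slips under the arm at an unshown angle, different each time, from 0.73 to 1.26; the arm must go about 0.02 beyond, and settles back on the catch when let down.
- paddle_top (a point): Centre of the top of the release paddle, a square aluminium plate 36 x 36 mm on a short sprung lever left of the arm, at x = -133, y = +165 mm in the foot's frame, 110 mm above the counter. Pressed down 4 to 17 mm with 2 to 8 N it pulls the catch away and a cocked arm springs down at once; it stops at about 23 mm and springs back when let go.
- stamp_face (a point): Centre of the underside of the rubber stamp head (34 x 46 mm) carried by the arm, 105 mm from the hinge axis and 25 mm below the beams when the arm is down.
- pastry_box: Closed kraft pastry box 60 x 80 x 45 mm (x, y, z), about 0.2 kg, lying loose between low steel lips on the foot under the stamp head. Origin at the centre of its underside, 10 mm above the counter.
- cup_a: White china cup with handle, rim radius 36 mm, 58 mm high, standing on the counter to the right of the arm's crossbar. Origin at the centre of its underside.
- cup_b: Like cup_a, standing to the right of the hinge.
- pastry_a: Brown round pastry, 80 mm across, 27 mm high, lying left of the paddle. Origin at the centre of its underside.
Things that resemble listed ones, but are neither listed nor needed, are in the scene too. What is shaped like the pastry_box but blue or turquoise is not meant.

How it is judged:
On the way, in this order (a step that is already met when the one before it is completed fails the run):
1. the arm stands cocked on its catch, untouched by the robot (value of joint swing_arm above 0.65 rad and contact force between each of the fingers, the arm and swing_arm below 0.2 N and velocity of joint swing_arm between -0.1 and 0.1 rad/s), for 0.3 s.
2. the released arm springs down, untouched by the robot (velocity of joint swing_arm below -1.5 rad/s and value of joint swing_arm below 0.5 rad and contact force between each of the fingers, the arm and swing_arm below 0.2 N).
At the end, for the whole second after the job is handed in: The arm is down at rest (within 0.04 rad of level) with its stamp pressing on the box, and the box lies flat in its nest within 8 mm of where it was (value of joint swing_arm between -0.04 and 0.04 rad and velocity of joint swing_arm between -0.1 and 0.1 rad/s and contact force between swing_arm and pastry_box above 1 N and distance of pastry_box from where it was at the start of the episode below 0.008 m and angle between pastry_box's own z axis and vertical below 0.06 rad); the robot touches nothing.
It fails at once if the arm is forced against its buffer (more than about 15 N at the crossbar above the spring) (contact force between swing_arm and stamp_base above 55 N).
It fails at once if a bystander near the stamp is pushed about (25 mm) (distance of any of cup_a, cup_b, pastry_a from where it was at the start of the episode above 0.025 m).
It fails at once if the box is knocked out of its nest (distance of pastry_box from where it was at the start of the episode above 0.015 m).
It also fails if it takes over 64 s, if anything falls off the work surface, if the arm or the gripper's body presses on something with over 40 N, if the wrist force passes 120 N, or if a joint passes its speed limit or range.

## Working session

There is one attempt and no reset: what is moved stays moved. The work goes in short steps, Python scripts to look and compute and a shell command to move; the robot and the scene stay as the last step left them, time stands still between calls to the robot, and variables do not carry over. Pictures are saved under pics/ and viewed, about 8 in all and at most 12, crops included, and the job is handed in when it is done.

```bash
ls; mkdir -p pics; python3 - <<'E'
from bench import r
import cv2,numpy as np
s=r.read_state();print(s)
for n in("side","top"):
    c=r.capture(n);cv2.imwrite(f"pics/{n}0.png",c["frame"][:,:,::-1]);np.savez(f"{n}0.npz",**c)
    print({k:v for k,v in c.items() if k!="frame"})
E
```

```text
pics
{'time': 0.0, 'q': array([ 1.29098617e+00,  4.23826606e-01,  1.63069281e+00, -2.76809563e-05,
        1.08858687e+00, -1.89936663e-02]), 'qd': array([-0.00016563, -0.00155222,  0.00019168, -0.00077856, -0.00033947,
        0.00023883]), 'effort': array([ 1.35192546e-03, -5.57364106e+01, -2.81749463e+01, -4.72360966e-05,
        7.40220014e-03,  7.55495762e-06]), 'tool_pos': array([0.16098784, 0.6033125 , 0.20755349]), 'ee_rot': array([ 0.56034561, -0.4310633 ,  0.56119635,  0.43041362]), 'ft_force': array([-0.08232293, -0.00477537, -0.7540011 ]), 'wrist_torque': array([ 0.00537332, -0.00063438, -0.02509222]), 'gripper_width': 0.08546274150742633}
{'fx': 513.1301451419346, 'fy': 513.1301451419346, 'cx': 281.57254961199635, 'cy': 199.44316845452735, 'T': array([[-0.99904066,  0.02667508, -0.03473045,  0.52638423],
       [-0.04354641, -0.52120518,  0.8523197 ,  0.92143289],
       [ 0.004634  ,  0.85301442,  0.52186677,  0.6431129 ],
       [ 0.        ,  0.        ,  0.        ,  1.        ]])}
{'fx': 405.48591170277547, 'fy': 405.48591170277547, 'cx': 277.1658999384056, 'cy': 206.80694653527445, 'T': array([[-0.00824305,  0.9908749 , -0.13453245,  0.46938633],
       [-0.99990466, -0.0096581 , -0.00986904,  0.00909107],
       [-0.01107832,  0.13443827,  0.99086004,  0.90148839],
       [ 0.        ,  0.        ,  0.        ,  1.        ]])}
```

View pics/side0.png

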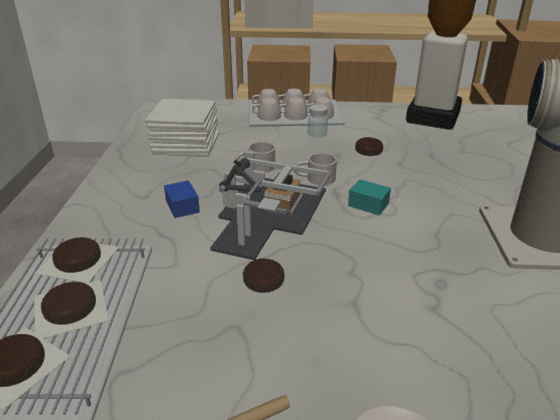

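View pics/top0.png

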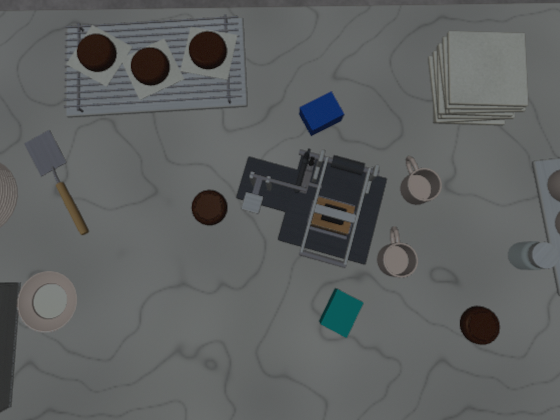

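The stamp is at top px (330,210). The crossbar is at about (327,258), the hinge near (345,165), the paddle plate at (253,203), pastry_a at (209,207), cup_a at (397,260) and cup_b at (421,185). The kraft box is at (333,215); the blue (321,113) and teal (342,313) boxes are decoys. I'll confirm this in one enlarged crop.

```bash
python3 - <<'E'
import cv2
a=cv2.imread("pics/top0.png")[140:290,225:425]
a=cv2.convertScaleAbs(a,alpha=1.5,beta=10)
cv2.imwrite("pics/crop1.png",cv2.resize(a,None,fx=4,fy=4,interpolation=cv2.INTER_CUBIC))
a=cv2.imread("pics/side0.png")[130:270,200:350]
cv2.imwrite("pics/crop2.png",cv2.resize(a,None,fx=4,fy=4,interpolation=cv2.INTER_CUBIC))
E
```

```text
(no output)
```

View pics/crop1.png

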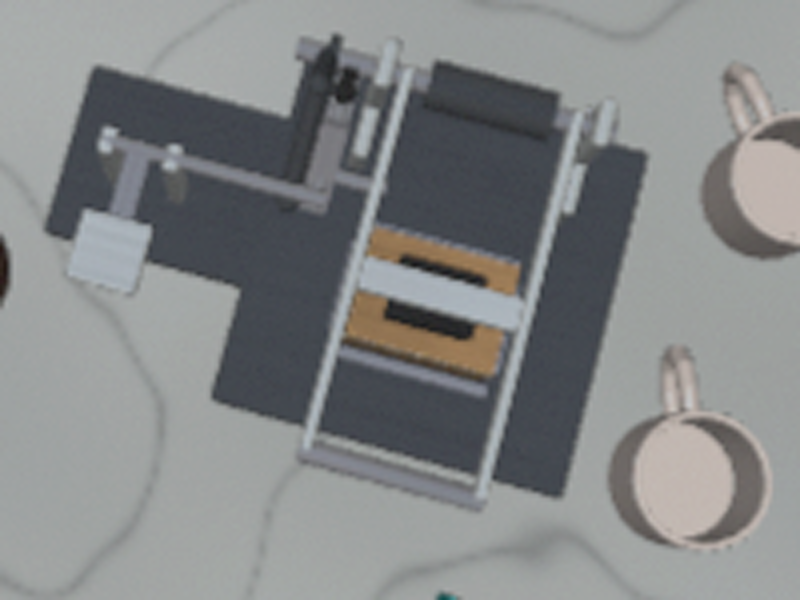

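View pics/crop2.png

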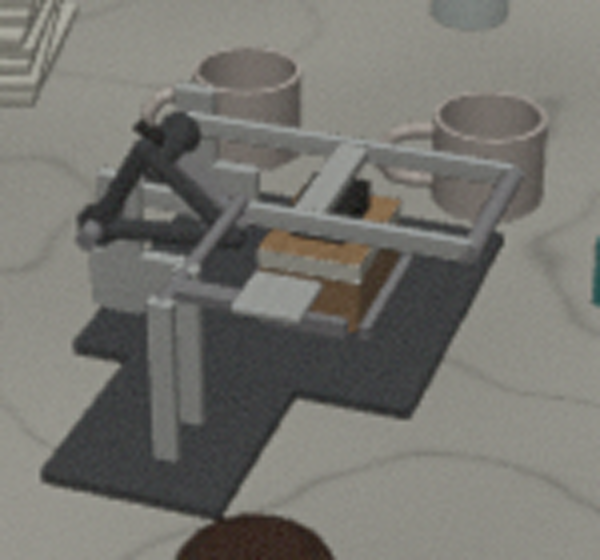

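```bash
cat > h.py <<'E'
import numpy as np
from scipy.optimize import least_squares
C={n:dict(np.load(f"{n}0.npz")) for n in("top","side")}
def proj(n,P):
    c=C[n];T=c["T"];p=(np.asarray(P)-T[:3,3])@T[:3,:3]
    return np.array([c["cx"]+c["fx"]*p[0]/-p[2],c["cy"]-c["fy"]*p[1]/-p[2]])
def w(f,v): # foot->world
    c,s=np.cos(f[2]),np.sin(f[2]);return np.array([f[0]+c*v[0]-s*v[1],f[1]+s*v[0]+c*v[1],v[2]])
E
python3 - <<'E'
from h import *
obs=[("top",(393,474),(-.2,0,.08)),("side",(497,210),(-.2,0,.08)),("top",(109,252),(-.133,.165,.11)),("side",(277,299),(-.133,.165,.11)),
("top",(648,153),(.015,-.1,.01)),("top",(562,497),(-.185,-.1,.01)),("top",(212,400),(-.185,.1,.01)),("side",(410,412),(-.185,.1,.01))]
off={"top":(225,140),"side":(200,130)}
res=lambda f:np.concatenate([proj(n,w(f,v))-((np.array(p)+.5)/4-.5+off[n]) for n,p,v in obs])
s=least_squares(res,[.6,-.13,0],loss="soft_l1");f=s.x;print(f,np.round(res(f).reshape(-1,2),1))
np.save("foot.npy",f)
for k,v in dict(bar=(-.2,0,.08),pad=(-.133,.165,.11),hinge=(0,0,.08)).items():print(k,w(f,v))
from bench import r
from scipy.spatial.transform import Rotation as R
print(R.from_quat(r.read_state()["ee_rot"],scalar_first=True).as_matrix())
E
```

```text
[ 0.66786979 -0.12811372 -0.28041384] [[-0.4  0.2]
 [-1.2  0.9]
 [-0.2 -0. ]
 [ 0.2 -0.9]
 [ 0.6 -0.6]
 [ 0.5  0.5]
 [-0.7 -0. ]
 [ 0.4 -0.5]]
bar [ 0.47568159 -0.07276305  0.08      ]
pad [0.58572894 0.06724973 0.11      ]
hinge [ 0.66786979 -0.12811372  0.08      ]
[[-3.54361553e-04 -9.66181698e-01  2.57861979e-01]
 [-1.28673931e-03  2.57862222e-01  9.66180842e-01]
 [-9.99999109e-01  1.05761974e-05 -1.33460043e-03]]
```

The fit agrees to about 1 px: foot yaw −0.28 rad, crossbar at (0.476, −0.073, 0.08) and paddle at (0.586, 0.067, 0.11). I'll move above the crossbar with the jaws along the foot's x axis.

```bash
python3 -m creep '[{"y":-47.9,"z":-57.2,"rx":91.1,"gripper":0.6},{"y":-47.9,"z":-57.2,"rx":91.1,"gripper":0.6},{"y":-47.9,"z":-57.2,"rx":91.1,"gripper":0.6},{"y":-47.9,"z":-57.2,"rx":91.1,"gripper":0.6},{"y":-47.9,"z":-57.2,"rx":91.1,"gripper":0.6},{"y":-47.9,"z":-57.2,"rx":91.1,"gripper":0.6},{"y":-47.9,"z":-57.2,"rx":91.1,"gripper":0.6},{"y":-47.9,"z":-57.2,"rx":91.1,"gripper":0.6},{"y":-47.9,"z":-57.2,"rx":91.1,"gripper":0.6},{"y":-47.9,"z":-57.2,"rx":91.1,"gripper":0.6}]' 25
cat > togo.py <<'E'
# togo.py fx fy z : shift (cm, tool axes) and turn to a foot-frame TCP target, tool down, tool z along foot x
import sys;from h import *;from bench import r
from scipy.spatial.transform import Rotation as R
f=np.load("foot.npy");t=w(f,np.array(sys.argv[1:4],float));s=r.read_state()
M=R.from_quat(s["ee_rot"],scalar_first=True).as_matrix()
c,q=np.cos(f[2]),np.sin(f[2]);D=np.array([[0,q,c],[0,-c,q],[-1,0,0]])
print("togo cm",np.round((M.T@(t-s["tool_pos"]))*100,2),"turn",np.round(R.from_matrix(M.T@D).as_rotvec(degrees=True),1),"pos",s["tool_pos"].round(4),"F",s["ft_force"].round(2),"w",round(s["gripper_width"],4),"t",round(s["time"],2))
E
python3 togo.py -.2 0 .2
```

```text
schema error: expected keys gripper, x, y, z, rx, ry, rz
Traceback (most recent call last):
  File "togo.py", line 7, in <module>
    print("togo cm",np.round((M.T@(t-s["tool_pos"]))*100,2),"turn",np.round(R.from_matrix(M.T@D).as_rotvec(degrees=True),1),"pos",s["tool_pos"].round(4),"F",s["ft_force"].round(2),"w",round(s["gripper_width"],4),"t",round(s["time"],2))
                                                                            ~~~~~~~~~~~~~^^^^^^^
  File "scipy/spatial/transform/_rotation.pyx", line 1143, in scipy.spatial.transform._rotation.Rotation.from_matrix
ValueError: Non-positive determinant (left-handed or null coordinate frame) in rotation matrix 0: [[ 9.99999109e-01  1.33455129e-03  1.55888708e-05]
 [-1.05761974e-05  1.96036400e-02 -9.99807830e-01]
 [ 1.33460043e-03 -9.99806939e-01 -1.96036367e-02]].
```

```bash
sed -i 's/\[\[0,q,c\],\[0,-c,q\]/[[0,-q,c],[0,c,q]/' togo.py
python3 -m creep '[{"gripper":0.6,"x":0,"y":-47.9,"z":-57.2,"rx":91.1,"ry":0,"rz":0},{"gripper":0.6,"x":0,"y":-47.9,"z":-57.2,"rx":91.1,"ry":0,"rz":0},{"gripper":0.6,"x":0,"y":-47.9,"z":-57.2,"rx":91.1,"ry":0,"rz":0},{"gripper":0.6,"x":0,"y":-47.9,"z":-57.2,"rx":91.1,"ry":0,"rz":0},{"gripper":0.6,"x":0,"y":-47.9,"z":-57.2,"rx":91.1,"ry":0,"rz":0},{"gripper":0.6,"x":0,"y":-47.9,"z":-57.2,"rx":91.1,"ry":0,"rz":0},{"gripper":0.6,"x":0,"y":-47.9,"z":-57.2,"rx":91.1,"ry":0,"rz":0},{"gripper":0.6,"x":0,"y":-47.9,"z":-57.2,"rx":91.1,"ry":0,"rz":0},{"gripper":0.6,"x":0,"y":-47.9,"z":-57.2,"rx":91.1,"ry":0,"rz":0},{"gripper":0.6,"x":0,"y":-47.9,"z":-57.2,"rx":91.1,"ry":0,"rz":0}]' 25
python3 togo.py -.2 0 .2
```

```text
time: 1.35
tool_pos: [0.4257, 0.0354, 0.2084]
ee_rot: [0.7, 0.099, 0.7, -0.099]
ft_force: [0.5, 1.4, -0.2]
gripper_width: 0.0515
togo cm [ 0.84 -9.01  7.8 ] turn [-0.  0. -0.] pos [0.4257 0.0354 0.2084] F [ 0.51  1.36 -0.19] w 0.0515 t 1.35
```

```bash
python3 -m creep '[{"gripper":0.6,"x":0,"y":-8.7,"z":7.7,"rx":0,"ry":0,"rz":0},{"gripper":0.6,"x":0,"y":-8.7,"z":7.7,"rx":0,"ry":0,"rz":0},{"gripper":0.6,"x":0,"y":-8.7,"z":7.7,"rx":0,"ry":0,"rz":0},{"gripper":0.6,"x":0,"y":-8.7,"z":7.7,"rx":0,"ry":0,"rz":0},{"gripper":0.6,"x":0,"y":-8.7,"z":7.7,"rx":0,"ry":0,"rz":0}]'
python3 togo.py -.2 0 .12
python3 - <<'E'
from bench import r;import cv2
a=r.capture("top")["frame"][:,:,::-1];b=r.capture("side")["frame"][:,:,::-1]
f=lambda a:cv2.resize(a,(400,400),interpolation=cv2.INTER_CUBIC)
cv2.imwrite("pics/p1.png",cv2.hconcat([f(a[150:300,250:400]),f(b[110:230,240:360])]))
E
```

```text
time: 1.98
tool_pos: [0.4745, -0.0664, 0.2081]
ee_rot: [0.7, 0.098, 0.701, -0.098]
ft_force: [0.1, -0.2, -0.4]
gripper_width: 0.0514
togo cm [ 8.81 -0.58  0.29] turn [ 0.1 -0.  -0. ] pos [ 0.4745 -0.0664  0.2081] F [ 0.12 -0.22 -0.42] w 0.0514 t 1.98
```

View pics/p1.png

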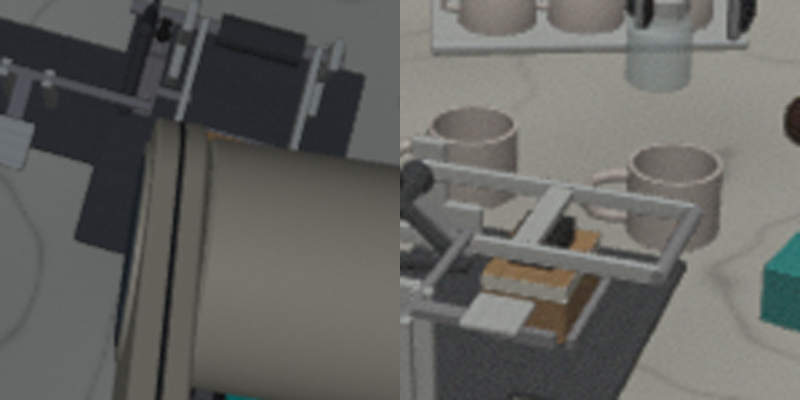

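The side view shows the open jaws above and in line with the bar, which is at (680,240) in the right half. The arm blocks the top view. I'll descend and straddle the bar.

```bash
python3 -m creep '[{"gripper":0.6,"x":5,"y":-0.6,"z":0.3,"rx":0,"ry":0,"rz":0},{"gripper":0.6,"x":10,"y":-0.6,"z":0.3,"rx":0,"ry":0,"rz":0},{"gripper":0.6,"x":11,"y":-0.6,"z":0.3,"rx":0,"ry":0,"rz":0},{"gripper":0.6,"x":11,"y":-0.6,"z":0.3,"rx":0,"ry":0,"rz":0}]'
python3 togo.py -.2 0 .061
python3 - <<'E'
from bench import r;import cv2
b=r.capture("side")["frame"][:,:,::-1]
cv2.imwrite("pics/p2.png",cv2.resize(b[110:230,240:360],(600,600),interpolation=cv2.INTER_CUBIC))
E
```

```text
time: 2.58
tool_pos: [0.4766, -0.0736, 0.0987]
ee_rot: [0.7, 0.098, 0.7, -0.098]
ft_force: [-0.3, -0.4, 0.1]
gripper_width: 0.0516
togo cm [ 3.77  0.06 -0.11] turn [ 0.1 -0.   0. ] pos [ 0.4766 -0.0736  0.0987] F [-0.29 -0.44  0.11] w 0.0516 t 2.58
```

View pics/p2.png

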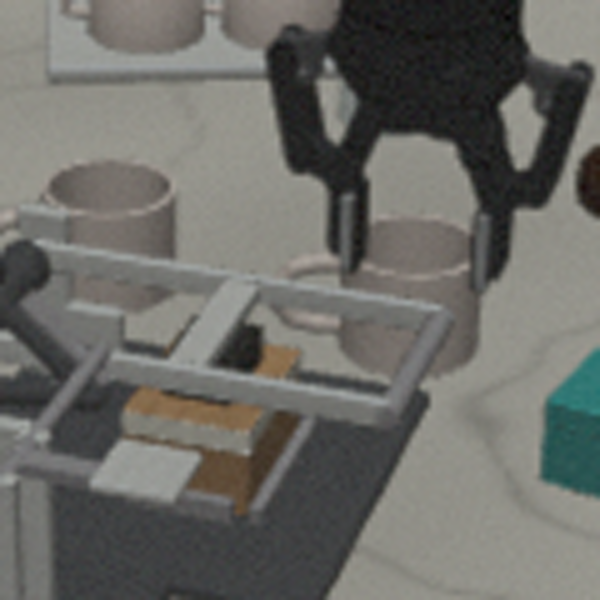

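The fingertips at (350,270) and (485,285) straddle the bar centre at (418,360). I'll descend and grip.

```bash
python3 -m creep '[{"gripper":0.6,"x":3.8,"y":0,"z":-0.1,"rx":0,"ry":0,"rz":0},{"gripper":0.6,"x":3.8,"y":0,"z":-0.1,"rx":0,"ry":0,"rz":0},{"gripper":0,"x":3.8,"y":0,"z":-0.1,"rx":0,"ry":0,"rz":0},{"gripper":0,"x":3.8,"y":0,"z":-0.1,"rx":0,"ry":0,"rz":0},{"gripper":0,"x":3.8,"y":0,"z":-0.1,"rx":0,"ry":0,"rz":0},{"gripper":0,"x":3.8,"y":0,"z":-0.1,"rx":0,"ry":0,"rz":0}]' 25
python3 togo.py -.2 0 .061
python3 -c "
import numpy as np
for t in np.arange(0,1.36,.1): print(round(t,2),'x(up -)',round(-20*np.sin(t),2),'z',round(20*(1-np.cos(t)),2))"
```

```text
time: 3.38
tool_pos: [0.4759, -0.0738, 0.0626]
ee_rot: [0.701, 0.099, 0.7, -0.099]
ft_force: [-6.1, 2.4, 21.8]
gripper_width: -0.0
togo cm [ 0.16  0.1  -0.05] turn [ 0.   0.1 -0. ] pos [ 0.4759 -0.0738  0.0626] F [-6.09  2.38 21.81] w -0.0 t 3.38
0.0 x(up -) -0.0 z 0.0
0.1 x(up -) -2.0 z 0.1
0.2 x(up -) -3.97 z 0.4
0.3 x(up -) -5.91 z 0.89
0.4 x(up -) -7.79 z 1.58
0.5 x(up -) -9.59 z 2.45
0.6 x(up -) -11.29 z 3.49
0.7 x(up -) -12.88 z 4.7
0.8 x(up -) -14.35 z 6.07
0.9 x(up -) -15.67 z 7.57
1.0 x(up -) -16.83 z 9.19
1.1 x(up -) -17.82 z 10.93
1.2 x(up -) -18.64 z 12.75
1.3 x(up -) -19.27 z 14.65
```

```bash
python3 - <<'E'
from bench import r;import cv2
b=r.capture("side")["frame"][:,:,::-1]
cv2.imwrite("pics/p3.png",cv2.resize(b[110:230,240:360],(600,600),interpolation=cv2.INTER_CUBIC))
E
```

```text
(no output)
```

View pics/p3.png

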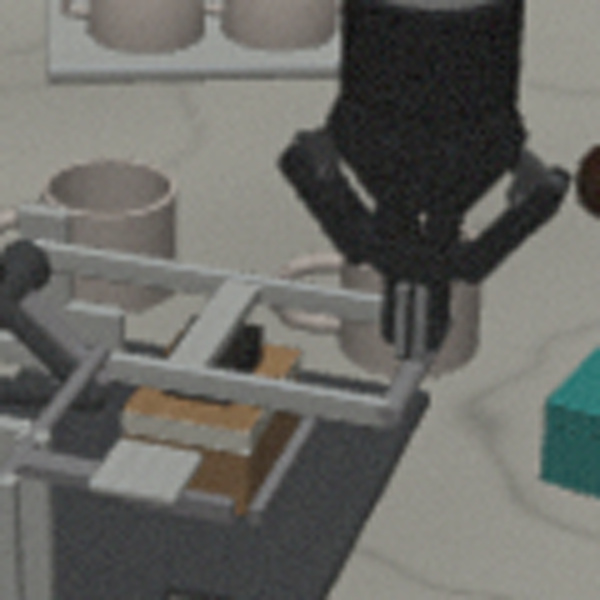

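```bash
python3 - <<'E'
from h import *;from bench import r
s=r.read_state();f=np.load("foot.npy");o=np.array([240,110])
P=lambda X:((proj("side",X)-o+.5)*5-.5).round()
print("tcp",P(s["tool_pos"]),s["q"])
for z in (.062,.074,.08,.086):print(z,P(w(f,(-.2,0,z))),P(w(f,(-.2,.042,z))),P(w(f,(-.2,-.042,z))))
E
```

```text
tcp [413. 400.] [-1.78623838e-01  4.54399804e-01  2.03232478e+00  8.75213921e-05
  6.53772214e-01  1.01318899e-01]
0.062 [414. 402.] [389. 448.] [437. 358.]
0.074 [415. 379.] [390. 425.] [438. 336.]
0.08 [416. 367.] [391. 413.] [439. 324.]
0.086 [416. 355.] [391. 401.] [439. 313.]
```

The fingers shut above the bar. Their tips show at (410,355), while the reported TCP projects to (413,400), so the real tips sit about 23 mm behind the reported TCP; the 22 N upward force fits that. I'll back off, open, go 24 mm deeper and grip again.

```bash
python3 -m creep '[{"gripper":0,"x":-4,"y":0,"z":0,"rx":0,"ry":0,"rz":0},{"gripper":0.6,"x":-4,"y":0,"z":0,"rx":0,"ry":0,"rz":0},{"gripper":0.6,"x":-4,"y":0.1,"z":0,"rx":0,"ry":0,"rz":0},{"gripper":0.6,"x":-4,"y":0.1,"z":0,"rx":0,"ry":0,"rz":0},{"gripper":0.6,"x":-4,"y":0.1,"z":0,"rx":0,"ry":0,"rz":0}]' 25
python3 togo.py -.2 0 .061
python3 -m creep '[{"gripper":0.6,"x":3,"y":0,"z":0,"rx":0,"ry":0,"rz":0},{"gripper":0.6,"x":6.4,"y":0,"z":0,"rx":0,"ry":0,"rz":0},{"gripper":0.6,"x":6.4,"y":0,"z":0,"rx":0,"ry":0,"rz":0},{"gripper":0.6,"x":6.4,"y":0,"z":0,"rx":0,"ry":0,"rz":0}]' 25
python3 togo.py -.2 0 .038
python3 - <<'E'
from bench import r;import cv2
b=r.capture("side")["frame"][:,:,::-1]
cv2.imwrite("pics/p4.png",cv2.resize(b[110:230,240:360],(600,600),interpolation=cv2.INTER_CUBIC))
E
```

```text
time: 4.05
tool_pos: [0.4753, -0.0727, 0.0997]
ee_rot: [0.7, 0.099, 0.701, -0.099]
ft_force: [0.1, 0.7, 0.3]
gripper_width: 0.0513
togo cm [3.87 0.01 0.05] turn [ 0.  -0.1  0. ] pos [ 0.4753 -0.0727  0.0997] F [0.15 0.69 0.35] w 0.0513 t 4.05
time: 4.55
tool_pos: [0.476, -0.0729, 0.0367]
ee_rot: [0.7, 0.099, 0.7, -0.099]
ft_force: [0.6, 0.2, 0.5]
gripper_width: 0.051
togo cm [-0.13  0.   -0.03] turn [ 0. -0.  0.] pos [ 0.476  -0.0729  0.0367] F [0.63 0.15 0.48] w 0.051 t 4.55
```

View pics/p4.png

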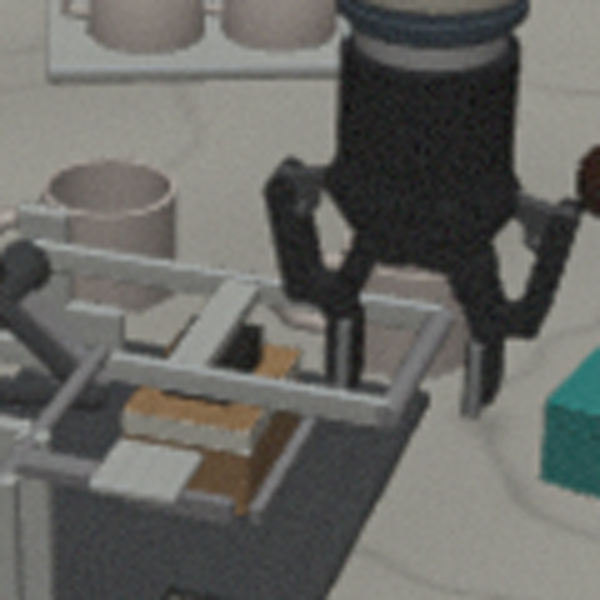

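The fingers now straddle the bar: right tip at (475,415), left tip at about (340,395), bar at mid-pad. Gripping.

```bash
python3 -m creep '[{"gripper":0,"x":0,"y":0,"z":0,"rx":0,"ry":0,"rz":0},{"gripper":0,"x":0,"y":0,"z":0,"rx":0,"ry":0,"rz":0},{"gripper":0,"x":0,"y":0,"z":0,"rx":0,"ry":0,"rz":0},{"gripper":0,"x":0,"y":0,"z":0,"rx":0,"ry":0,"rz":0}]' 25
python3 togo.py -.2 0 .038
python3 -m creep '[{"gripper":0,"x":-2,"y":0,"z":0.1,"rx":0,"ry":0,"rz":0},{"gripper":0,"x":-4,"y":0,"z":0.4,"rx":0,"ry":0,"rz":0},{"gripper":0,"x":-4,"y":0,"z":0.4,"rx":0,"ry":0,"rz":0}]' 25
python3 togo.py -.2 0 .038
```

```text
time: 5.1
tool_pos: [0.4748, -0.0725, 0.037]
ee_rot: [0.7, 0.099, 0.701, -0.099]
ft_force: [-4.9, 1.4, 8.3]
gripper_width: 0.011
togo cm [-0.1   0.    0.09] turn [ 0.  -0.1 -0. ] pos [ 0.4748 -0.0725  0.037 ] F [-4.94  1.44  8.3 ] w 0.011 t 5.1
time: 5.48
tool_pos: [0.4784, -0.0736, 0.0769]
ee_rot: [0.7, 0.099, 0.701, -0.099]
ft_force: [-2.7, 1.6, -3.6]
gripper_width: 0.0109
togo cm [ 3.89  0.   -0.27] turn [ 0.  -0.1 -0. ] pos [ 0.4784 -0.0736  0.0769] F [-2.73  1.6  -3.56] w 0.0109 t 5.47
```

Gripped, and the bar is following. I'll lift along the arc to about 0.68 rad.

```bash
python3 -m creep '[{"gripper":0,"x":-1.94,"y":0,"z":0.49,"rx":0,"ry":0,"rz":0},{"gripper":0,"x":-3.82,"y":0,"z":1.18,"rx":0,"ry":0,"rz":0},{"gripper":0,"x":-5.62,"y":0,"z":2.05,"rx":0,"ry":0,"rz":0},{"gripper":0,"x":-7.32,"y":0,"z":3.09,"rx":0,"ry":0,"rz":0},{"gripper":0,"x":-8.6,"y":0,"z":4.05,"rx":0,"ry":0,"rz":0},{"gripper":0,"x":-8.6,"y":0,"z":4.05,"rx":0,"ry":0,"rz":0}]' 25
cat > feel.py <<'E'
# angle and force along arc (tan: + = robot lifts against load) and radial; exit 1 if tan > limit
import sys;from h import *;from bench import r
f=np.load("foot.npy");s=r.read_state();p=s["tool_pos"]-w(f,(0,0,0));ux=np.array([np.cos(f[2]),np.sin(f[2])])
X=p[:2]@ux;Z=s["tool_pos"][2]-.037;th=np.arctan2(Z,-X);rad=np.hypot(X,Z)
Fx=s["ft_force"][:2]@ux;Fz=s["ft_force"][2]
ft=-(Fx*np.sin(th)+Fz*np.cos(th));fr=-Fx*np.cos(th)+Fz*np.sin(th)
n=np.array([np.sin(f[2]),-np.cos(f[2])])
print("th %.3f R %.4f tan %.2f rad %.2f F %s w %.4f t %.2f"%(th,rad,ft,fr,s["ft_force"].round(1),s["gripper_width"],s["time"]))
sys.exit(len(sys.argv)>1 and ft>float(sys.argv[1]))
E
python3 feel.py
```

```text
time: 6.22
tool_pos: [0.5137, -0.0839, 0.1617]
ee_rot: [0.696, 0.099, 0.704, -0.098]
ft_force: [-15.7, 5.0, 4.6]
gripper_width: 0.0108
th 0.661 R 0.2032 tan 6.51 rad 15.81 F [-15.7   5.    4.6] w 0.0108 t 6.22
```

The radial load is 16 N, so my arc is slightly too tight. I'll ease outward along the radius.

```bash
python3 -m creep '[{"gripper":0,"x":-0.1,"y":0,"z":-0.2,"rx":0,"ry":0,"rz":0},{"gripper":0,"x":-0.1,"y":0,"z":-0.2,"rx":0,"ry":0,"rz":0},{"gripper":0,"x":-0.1,"y":0,"z":-0.2,"rx":0,"ry":0,"rz":0}]' 25
python3 feel.py
```

```text
time: 6.6
tool_pos: [0.5141, -0.084, 0.1623]
ee_rot: [0.698, 0.099, 0.702, -0.099]
ft_force: [-6.9, 2.3, -1.2]
gripper_width: 0.011
th 0.665 R 0.2032 tan 5.42 rad 4.91 F [-6.9  2.3 -1.2] w 0.0110 t 6.60
```

```bash
python3 -m creep '[{"gripper":0,"x":-0.47,"y":0,"z":0.35,"rx":0,"ry":0,"rz":0},{"gripper":0,"x":-0.94,"y":0,"z":0.73,"rx":0,"ry":0,"rz":0},{"gripper":0,"x":-0.94,"y":0,"z":0.73,"rx":0,"ry":0,"rz":0}]' 25 >/dev/null; python3 feel.py 9 &&
python3 -m creep '[{"gripper":0,"x":-0.22,"y":0,"z":0.2,"rx":0,"ry":0,"rz":0},{"gripper":0,"x":-0.22,"y":0,"z":0.2,"rx":0,"ry":0,"rz":0}]' 25 >/dev/null&& python3 feel.py 9 &&
python3 -m creep '[{"gripper":0,"x":-0.22,"y":0,"z":0.2,"rx":0,"ry":0,"rz":0},{"gripper":0,"x":-0.22,"y":0,"z":0.2,"rx":0,"ry":0,"rz":0}]' 25 >/dev/null&& python3 feel.py 9 &&
python3 -m creep '[{"gripper":0,"x":-0.22,"y":0,"z":0.21,"rx":0,"ry":0,"rz":0},{"gripper":0,"x":-0.22,"y":0,"z":0.21,"rx":0,"ry":0,"rz":0}]' 25 >/dev/null&& python3 feel.py 9 
```

```text
th 0.725 R 0.2035 tan 6.36 rad 4.00 F [-6.9  2.1 -2.1] w 0.0106 t 6.97False
```

```bash
sed -i 's/sys.exit(\(.*\))$/sys.exit(int(\1))/' feel.py
python3 -m creep '[{"gripper":0,"x":-0.22,"y":0,"z":0.2,"rx":0,"ry":0,"rz":0},{"gripper":0,"x":-0.22,"y":0,"z":0.2,"rx":0,"ry":0,"rz":0}]' 25 >/dev/null&& python3 feel.py 9 &&
python3 -m creep '[{"gripper":0,"x":-0.22,"y":0,"z":0.2,"rx":0,"ry":0,"rz":0},{"gripper":0,"x":-0.22,"y":0,"z":0.2,"rx":0,"ry":0,"rz":0}]' 25 >/dev/null&& python3 feel.py 9 &&
python3 -m creep '[{"gripper":0,"x":-0.22,"y":0,"z":0.21,"rx":0,"ry":0,"rz":0},{"gripper":0,"x":-0.22,"y":0,"z":0.21,"rx":0,"ry":0,"rz":0}]' 25 >/dev/null&& python3 feel.py 9 &&
python3 -m creep '[{"gripper":0,"x":-0.21,"y":0,"z":0.21,"rx":0,"ry":0,"rz":0},{"gripper":0,"x":-0.21,"y":0,"z":0.21,"rx":0,"ry":0,"rz":0}]' 25 >/dev/null&& python3 feel.py 9 
```

```text
th 0.738 R 0.2036 tan 5.91 rad 6.01 F [-8.2  1.8 -0.3] w 0.0108 t 7.22
th 0.753 R 0.2037 tan 5.18 rad 6.82 F [-8.2  2.3  0.9] w 0.0110 t 7.47
th 0.767 R 0.2038 tan 5.04 rad 6.94 F [-8.2  2.3  1.2] w 0.0110 t 7.72
th 0.781 R 0.2039 tan 6.08 rad 8.15 F [-9.8  2.3  1.4] w 0.0107 t 7.97
```

```bash

python3 -m creep '[{"gripper":0,"x":-0.28,"y":0,"z":0.14,"rx":0,"ry":0,"rz":0},{"gripper":0,"x":-0.28,"y":0,"z":0.14,"rx":0,"ry":0,"rz":0}]' 25 >/dev/null&& python3 feel.py 9 &&
python3 -m creep '[{"gripper":0,"x":-0.23,"y":0,"z":0.19,"rx":0,"ry":0,"rz":0},{"gripper":0,"x":-0.23,"y":0,"z":0.19,"rx":0,"ry":0,"rz":0}]' 25 >/dev/null&& python3 feel.py 9 &&
python3 -m creep '[{"gripper":0,"x":-0.23,"y":0,"z":0.2,"rx":0,"ry":0,"rz":0},{"gripper":0,"x":-0.23,"y":0,"z":0.2,"rx":0,"ry":0,"rz":0}]' 25 >/dev/null&& python3 feel.py 9 &&
python3 -m creep '[{"gripper":0,"x":-0.22,"y":0,"z":0.2,"rx":0,"ry":0,"rz":0},{"gripper":0,"x":-0.22,"y":0,"z":0.2,"rx":0,"ry":0,"rz":0}]' 25 >/dev/null&& python3 feel.py 9 &&
python3 -m creep '[{"gripper":0,"x":-0.21,"y":0,"z":0.2,"rx":0,"ry":0,"rz":0},{"gripper":0,"x":-0.21,"y":0,"z":0.2,"rx":0,"ry":0,"rz":0}]' 25 >/dev/null&& python3 feel.py 9 
```

```text
th 0.802 R 0.2040 tan 5.21 rad 3.11 F [-5.8  1.3 -1.4] w 0.0112 t 8.22
th 0.821 R 0.2041 tan 4.58 rad 2.28 F [-5.1  0.2 -1.5] w 0.0106 t 8.47
th 0.839 R 0.2042 tan 5.31 rad 0.93 F [-5.  -0.7 -2.8] w 0.0108 t 8.72
th 0.855 R 0.2044 tan 5.05 rad -1.78 F [-3.3 -1.9 -4.7] w 0.0109 t 8.97
th 0.869 R 0.2045 tan 5.09 rad -7.83 F [ 0.  -4.1 -9.3] w 0.0111 t 9.22
```

```bash

python3 -m creep '[{"gripper":0,"x":-0.1,"y":-0.05,"z":0.31,"rx":0,"ry":0,"rz":0},{"gripper":0,"x":-0.1,"y":-0.05,"z":0.31,"rx":0,"ry":0,"rz":0}]' 25 >/dev/null&& python3 feel.py 9 &&
python3 -m creep '[{"gripper":0,"x":-0.18,"y":0,"z":0.24,"rx":0,"ry":0,"rz":0},{"gripper":0,"x":-0.18,"y":0,"z":0.24,"rx":0,"ry":0,"rz":0}]' 25 >/dev/null&& python3 feel.py 9 &&
python3 -m creep '[{"gripper":0,"x":-0.19,"y":0,"z":0.23,"rx":0,"ry":0,"rz":0},{"gripper":0,"x":-0.19,"y":0,"z":0.23,"rx":0,"ry":0,"rz":0}]' 25 >/dev/null&& python3 feel.py 9 &&
python3 -m creep '[{"gripper":0,"x":-0.19,"y":0,"z":0.23,"rx":0,"ry":0,"rz":0},{"gripper":0,"x":-0.19,"y":0,"z":0.23,"rx":0,"ry":0,"rz":0}]' 25 >/dev/null&& python3 feel.py 9
```

```text
th 0.878 R 0.2045 tan 4.41 rad 3.51 F [-5.6  0.9 -0.1] w 0.0108 t 9.47
th 0.893 R 0.2046 tan 5.92 rad 5.01 F [-7.8  0.9  0.2] w 0.0109 t 9.72
th 0.908 R 0.2047 tan 6.43 rad 4.46 F [-7.6  1.7 -0.4] w 0.0111 t 9.97
th 0.918 R 0.2048 tan 6.56 rad 3.88 F [-7.4  1.8 -0.9] w 0.0110 t 10.22
```

```bash

python3 -m creep '[{"gripper":0,"x":-0.19,"y":0,"z":0.23,"rx":0,"ry":0,"rz":0},{"gripper":0,"x":-0.19,"y":0,"z":0.23,"rx":0,"ry":0,"rz":0}]' 25 >/dev/null&& python3 feel.py 9 &&
python3 -m creep '[{"gripper":0,"x":-0.19,"y":0,"z":0.23,"rx":0,"ry":0,"rz":0},{"gripper":0,"x":-0.19,"y":0,"z":0.23,"rx":0,"ry":0,"rz":0}]' 25 >/dev/null&& python3 feel.py 9 &&
python3 -m creep '[{"gripper":0,"x":-0.19,"y":0,"z":0.23,"rx":0,"ry":0,"rz":0},{"gripper":0,"x":-0.19,"y":0,"z":0.23,"rx":0,"ry":0,"rz":0}]' 25 >/dev/null&& python3 feel.py 9 &&
python3 -m creep '[{"gripper":0,"x":-0.18,"y":0,"z":0.24,"rx":0,"ry":0,"rz":0},{"gripper":0,"x":-0.18,"y":0,"z":0.24,"rx":0,"ry":0,"rz":0}]' 25 >/dev/null&& python3 feel.py 9
```

```text
th 0.927 R 0.2050 tan 11.12 rad 3.70 F [-10.9   2.4  -3.7] w 0.0108 t 10.47
```

The tangential force jumped to 11 N at 0.927, which is probably first contact with the buffer. I'll ease back down and feel whether the catch takes the load.

```bash

python3 -m creep '[{"gripper":0,"x":0.24,"y":0,"z":-0.32,"rx":0,"ry":0,"rz":0},{"gripper":0,"x":0.24,"y":0,"z":-0.32,"rx":0,"ry":0,"rz":0}]' 25 >/dev/null; python3 feel.py
python3 -m creep '[{"gripper":0,"x":0.24,"y":0,"z":-0.31,"rx":0,"ry":0,"rz":0},{"gripper":0,"x":0.24,"y":0,"z":-0.31,"rx":0,"ry":0,"rz":0}]' 25 >/dev/null; python3 feel.py
python3 -m creep '[{"gripper":0,"x":0.19,"y":0,"z":-0.23,"rx":0,"ry":0,"rz":0},{"gripper":0,"x":0.19,"y":0,"z":-0.23,"rx":0,"ry":0,"rz":0}]' 25 >/dev/null; python3 feel.py
```

```text
th 0.914 R 0.2049 tan 7.01 rad 3.89 F [-7.8  1.6 -1.2] w 0.0110 t 10.72
th 0.899 R 0.2048 tan 4.51 rad 4.14 F [-5.9  1.4  0.4] w 0.0112 t 10.97
th 0.886 R 0.2047 tan 5.93 rad 4.33 F [-7.4  0.7 -0.4] w 0.0111 t 11.22
```

```bash

python3 -m creep '[{"gripper":0,"x":0.19,"y":0,"z":-0.23,"rx":0,"ry":0,"rz":0},{"gripper":0,"x":0.19,"y":0,"z":-0.23,"rx":0,"ry":0,"rz":0}]' 25 >/dev/null; python3 feel.py
python3 -m creep '[{"gripper":0,"x":0.2,"y":0,"z":-0.23,"rx":0,"ry":0,"rz":0},{"gripper":0,"x":0.2,"y":0,"z":-0.23,"rx":0,"ry":0,"rz":0}]' 25 >/dev/null; python3 feel.py
```

```text
th 0.872 R 0.2046 tan 5.14 rad 4.62 F [-7.1  0.4  0.2] w 0.0105 t 11.47
th 0.858 R 0.2046 tan 4.18 rad 5.04 F [-6.6  0.3  1.1] w 0.0110 t 11.72
```

```bash

python3 -m creep '[{"gripper":0,"x":0.13,"y":0,"z":-0.15,"rx":0,"ry":0,"rz":0},{"gripper":0,"x":0.13,"y":0,"z":-0.15,"rx":0,"ry":0,"rz":0}]' 25 >/dev/null; python3 feel.py
python3 -m creep '[{"gripper":0,"x":0.13,"y":0,"z":-0.15,"rx":0,"ry":0,"rz":0},{"gripper":0,"x":0.13,"y":0,"z":-0.15,"rx":0,"ry":0,"rz":0}]' 25 >/dev/null; python3 feel.py
```

```text
th 0.848 R 0.2045 tan 4.88 rad 3.01 F [-5.7  0.7 -1. ] w 0.0110 t 11.97
th 0.843 R 0.2044 tan 1.84 rad 6.14 F [-5.2  1.7  3.4] w 0.0112 t 12.22
```

```bash

python3 -m creep '[{"gripper":0,"x":0.08,"y":0,"z":-0.1,"rx":0,"ry":0,"rz":0},{"gripper":0,"x":0.08,"y":0,"z":-0.1,"rx":0,"ry":0,"rz":0}]' 25 >/dev/null; python3 feel.py
python3 -m creep '[{"gripper":0,"x":0.05,"y":0,"z":-0.08,"rx":0,"ry":0,"rz":0},{"gripper":0,"x":0.05,"y":0,"z":-0.08,"rx":0,"ry":0,"rz":0}]' 25 >/dev/null; python3 feel.py
```

```text
th 0.838 R 0.2043 tan -0.91 rad 8.00 F [-4.7  0.6  6.6] w 0.0106 t 12.47
th 0.836 R 0.2042 tan -1.28 rad 7.02 F [-3.9 -0.1  6.1] w 0.0111 t 12.72
```

The catch now carries the arm: the lift force fell from 5 N to −1 N and the angle stalled at 0.836. Releasing and backing straight up.

```bash

python3 -m creep '[{"gripper":0.6,"x":0,"y":0,"z":0,"rx":0,"ry":0,"rz":0},{"gripper":0.6,"x":0,"y":0,"z":0,"rx":0,"ry":0,"rz":0},{"gripper":0.6,"x":0,"y":0,"z":0,"rx":0,"ry":0,"rz":0},{"gripper":0.6,"x":0,"y":0,"z":0,"rx":0,"ry":0,"rz":0}]' 25 >/dev/null; python3 feel.py
python3 -m creep '[{"gripper":0.6,"x":-3,"y":0,"z":0,"rx":0,"ry":0,"rz":0},{"gripper":0.6,"x":-9,"y":0,"z":0,"rx":0,"ry":0,"rz":0},{"gripper":0.6,"x":-9,"y":0,"z":0,"rx":0,"ry":0,"rz":0},{"gripper":0.6,"x":-9,"y":0,"z":0,"rx":0,"ry":0,"rz":0},{"gripper":0.6,"x":-9,"y":0,"z":0,"rx":0,"ry":0,"rz":0}]' 25
python3 feel.py
python3 togo.py -.133 .165 .25
python3 - <<'E'
from bench import r;import cv2
b=r.capture("side")["frame"][:,:,::-1]
cv2.imwrite("pics/p5.png",cv2.resize(b[80:270,200:360],(640,760),interpolation=cv2.INTER_CUBIC)[:600])
E
```

```text
th 0.827 R 0.2039 tan 1.16 rad -0.38 F [-0.6  0.2 -1.1] w 0.0512 t 13.22
time: 13.85
tool_pos: [0.5341, -0.0902, 0.2757]
ee_rot: [0.699, 0.099, 0.701, -0.099]
ft_force: [-0.3, -0.3, -0.1]
gripper_width: 0.0511
th 1.043 R 0.2763 tan 0.25 rad 0.05 F [-0.3 -0.3 -0.1] w 0.0511 t 13.85
togo cm [ 2.57 16.56  0.62] turn [ 0.  -0.1  0. ] pos [ 0.5341 -0.0902  0.2757] F [-0.33 -0.27 -0.09] w 0.0511 t 13.85
```

View pics/p5.png

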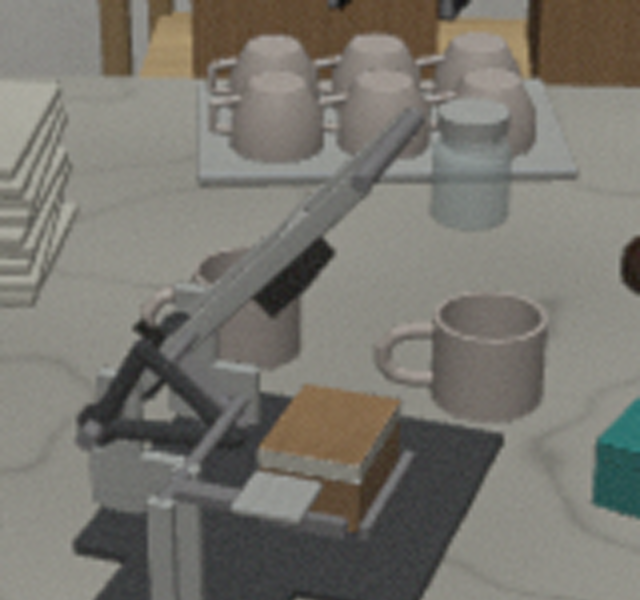

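The side view shows the arm cocked, with its bar at (415,115), the box square in its nest at (330,430) and the gripper clear. Next I'll shut the fingers and go above the paddle.

```bash

python3 -m creep '[{"gripper":0,"x":0,"y":6,"z":0.6,"rx":0,"ry":0,"rz":0},{"gripper":0,"x":0,"y":12,"z":0.6,"rx":0,"ry":0,"rz":0},{"gripper":0,"x":0,"y":16.5,"z":0.6,"rx":0,"ry":0,"rz":0},{"gripper":0,"x":5,"y":16.5,"z":0.6,"rx":0,"ry":0,"rz":0},{"gripper":0,"x":10,"y":16.5,"z":0.6,"rx":0,"ry":0,"rz":0},{"gripper":0,"x":14.5,"y":16.5,"z":0.6,"rx":0,"ry":0,"rz":0},{"gripper":0,"x":14.5,"y":16.5,"z":0.6,"rx":0,"ry":0,"rz":0},{"gripper":0,"x":14.5,"y":16.5,"z":0.6,"rx":0,"ry":0,"rz":0}]' 25
python3 togo.py -.133 .165 .11
python3 - <<'E'
from bench import r;import cv2
b=r.capture("side")["frame"][:,:,::-1]
cv2.imwrite("pics/p6.png",cv2.resize(b[80:270,200:360],(640,760),interpolation=cv2.INTER_CUBIC)[:600])
E
```

```text
time: 14.9
tool_pos: [0.5871, 0.0666, 0.1331]
ee_rot: [0.7, 0.099, 0.7, -0.099]
ft_force: [0.4, -0.3, 1.0]
gripper_width: -0.0002
togo cm [ 2.31  0.02 -0.15] turn [ 0.  0. -0.] pos [0.5871 0.0666 0.1331] F [ 0.36 -0.28  0.98] w -0.0002 t 14.9
```

View pics/p6.png

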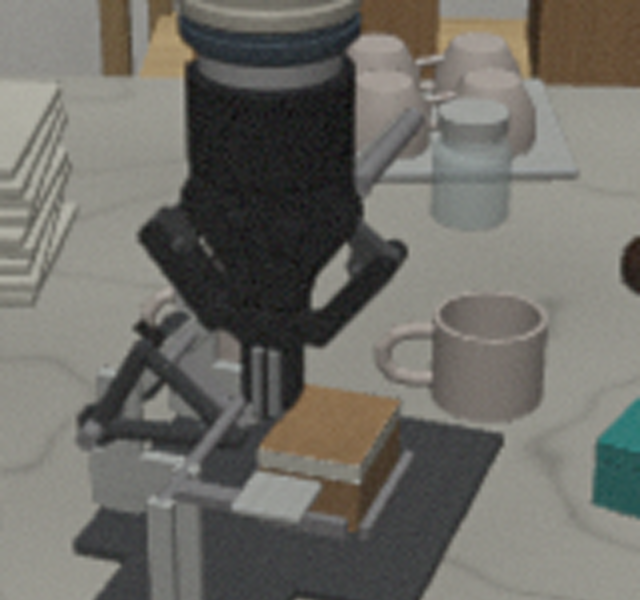

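The shut tips at (270,415) are above the paddle (centre (279,498)), about 45 mm up, and the arm is still cocked. I'll lower and press in small steps.

```bash

python3 -m creep '[{"gripper":0,"x":2,"y":0,"z":-0.4,"rx":0,"ry":0,"rz":0},{"gripper":0,"x":4,"y":0,"z":-0.4,"rx":0,"ry":0,"rz":0},{"gripper":0,"x":4,"y":0,"z":-0.4,"rx":0,"ry":0,"rz":0}]' 25
python3 -m creep '[{"gripper":0,"x":0.5,"y":0,"z":0,"rx":0,"ry":0,"rz":0},{"gripper":0,"x":0.5,"y":0,"z":0,"rx":0,"ry":0,"rz":0}]' 25
python3 -m creep '[{"gripper":0,"x":0.5,"y":0,"z":0,"rx":0,"ry":0,"rz":0},{"gripper":0,"x":0.5,"y":0,"z":0,"rx":0,"ry":0,"rz":0}]' 25
```

```text
time: 15.32
tool_pos: [0.5827, 0.0676, 0.0929]
ee_rot: [0.7, 0.099, 0.7, -0.099]
ft_force: [0.7, -0.2, -0.3]
gripper_width: 0.0001
time: 15.58
tool_pos: [0.583, 0.0677, 0.088]
ee_rot: [0.701, 0.099, 0.7, -0.099]
ft_force: [0.5, -0.1, 0.4]
gripper_width: -0.0001
time: 15.82
tool_pos: [0.5829, 0.0677, 0.0823]
ee_rot: [0.701, 0.099, 0.7, -0.099]
ft_force: [0.4, 0.3, 3.4]
gripper_width: -0.0
```

Contact at about 0.085, now 3.4 N. I'll press on.

```bash

python3 -m creep '[{"gripper":0,"x":0.5,"y":0,"z":0,"rx":0,"ry":0,"rz":0},{"gripper":0,"x":0.5,"y":0,"z":0,"rx":0,"ry":0,"rz":0}]' 25
python3 -m creep '[{"gripper":0,"x":0.4,"y":0,"z":0,"rx":0,"ry":0,"rz":0},{"gripper":0,"x":0.4,"y":0,"z":0,"rx":0,"ry":0,"rz":0}]' 25
python3 -m creep '[{"gripper":0,"x":0.2,"y":0,"z":0,"rx":0,"ry":0,"rz":0},{"gripper":0,"x":0.2,"y":0,"z":0,"rx":0,"ry":0,"rz":0}]' 25
python3 - <<'E'
from bench import r;import cv2
b=r.capture("side")["frame"][:,:,::-1]
cv2.imwrite("pics/p7.png",cv2.resize(b[80:270,200:360],(640,760),interpolation=cv2.INTER_CUBIC)[:600])
E
```

```text
time: 16.08
tool_pos: [0.5824, 0.0677, 0.0769]
ee_rot: [0.7, 0.099, 0.7, -0.099]
ft_force: [0.1, -0.5, 2.3]
gripper_width: -0.0
time: 16.32
tool_pos: [0.5826, 0.0676, 0.0729]
ee_rot: [0.7, 0.099, 0.7, -0.099]
ft_force: [-0.2, -0.6, 3.2]
gripper_width: 0.0002
time: 16.58
tool_pos: [0.5827, 0.0676, 0.0711]
ee_rot: [0.7, 0.099, 0.7, -0.099]
ft_force: [0.5, 0.0, 2.8]
gripper_width: 0.0003
```

View pics/p7.png

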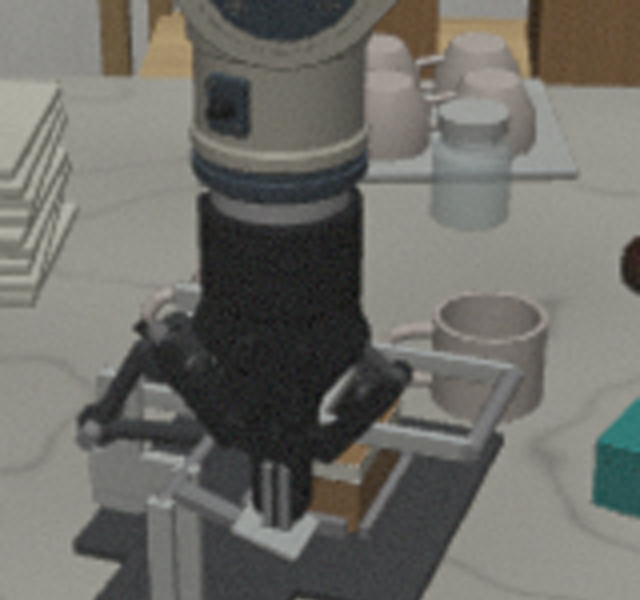

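The arm has sprung down: its bar is at (495,410) and the tips are still on the paddle at (275,525). I'll lift away.

```bash

python3 -m creep '[{"gripper":0,"x":-4,"y":0,"z":0,"rx":0,"ry":0,"rz":0},{"gripper":0,"x":-9,"y":0,"z":0,"rx":0,"ry":0,"rz":0},{"gripper":0,"x":-14,"y":0,"z":-3,"rx":0,"ry":0,"rz":0},{"gripper":0,"x":-17,"y":4,"z":-8,"rx":0,"ry":0,"rz":0},{"gripper":0,"x":-17,"y":8,"z":-12,"rx":0,"ry":0,"rz":0},{"gripper":0,"x":-17,"y":10,"z":-15,"rx":0,"ry":0,"rz":0},{"gripper":0,"x":-17,"y":10,"z":-15,"rx":0,"ry":0,"rz":0},{"gripper":0,"x":-17,"y":10,"z":-15,"rx":0,"ry":0,"rz":0},{"gripper":0,"x":-17,"y":10,"z":-15,"rx":0,"ry":0,"rz":0}]' 25
python3 - <<'E'
from bench import r;import cv2
b=r.capture("side")["frame"][:,:,::-1];a=r.capture("top")["frame"][:,:,::-1]
f=lambda a:cv2.resize(a,(400,400),interpolation=cv2.INTER_CUBIC)
a0=cv2.imread("pics/top0.png")
cv2.imwrite("pics/p8.png",cv2.hconcat([f(a[110:310,190:460]),f(b[130:290,200:360])]))
E
```

```text
time: 17.75
tool_pos: [0.4664, 0.2045, 0.2409]
ee_rot: [0.7, 0.099, 0.7, -0.099]
ft_force: [-1.4, -0.3, -0.4]
gripper_width: 0.0003
```

View pics/p8.png

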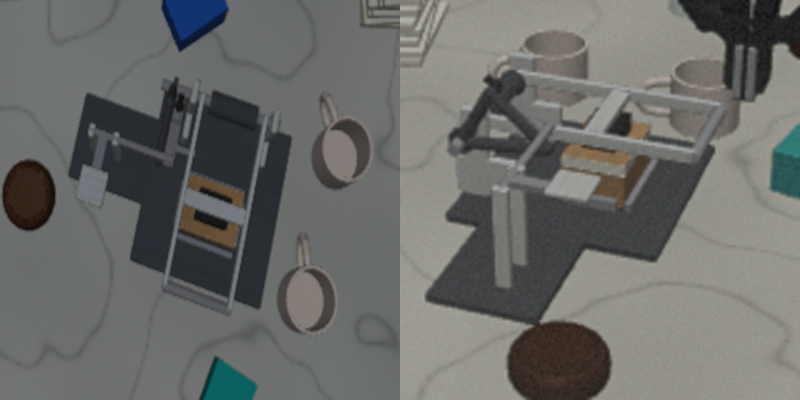

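The arm is down on the box, which sits square at (212,212) on the left. The paddle is back up, the cups and pastry are in place, and the robot is clear. Handing in.

```bash
python3 -c "
from bench import r
print(r.hand_in());print(r.read_state()['ft_force'])"
```

```text
the job is handed in; nothing more can be done
None
the job is handed in; nothing more can be done
```

The pastry box is stamped and the job is handed in, at about 18 s of the 64 s allowed.

- **Gripping the bar:** The first grip missed. The fingers shut on top of the bar, and the wrist read about 22 N upward. The images showed the real fingertips about 23 mm behind the reported TCP, which disagrees with the description. I went 24 mm deeper and the second grip held.
- **Cocking the arm:** I lifted it by feel to an estimated 0.93 rad, where the lift force rose to about 11 N (about 5 N over the spring). That was light contact with the buffer. Easing it back, the catch took the load at about 0.84 rad. I let go, and the arm stood by itself.
- **Releasing it:** Pressing the paddle with the shut fingers took about 3 N, and the arm sprang down with the robot clear of it.

The last pictures, compared by eye only, show the arm down with the stamp on the box and the box square in its nest. The paddle is back up, the cups and pastry look unmoved, and the gripper is clear of everything. I had no direct reading of the arm's angle or of the stamp's force on the box, and I did not measure how far the box or the cups moved.

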